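# Wind up the music box and press its lid home

## Robot

A 6-joint arm with a two-finger parallel gripper is mounted at the origin on the work surface. World frame = base frame: x ahead of the robot, y to its left, z up, the work surface at z = 0. Lengths are in m, angles in rad, forces in N, time in s.
With the tool pointing down it reaches from about 0.35 to 0.775 m from the base axis. Payload 5.5 kg.
Tool frame: the origin (TCP) lies midway between the tips of the shut fingers; the grasp point (between the pads) lies 19 mm behind it (ctrl.tcp_to_grasp is the z of the grasp point in the tool frame, in m); z points along the fingers, y is the direction in which the jaws open and shut (so a half turn about z gives the same grasp; the last joint's range is limited). The gripper opens to 85 mm and grips with 20 to 120 N. Pads are 22 mm wide; open, the fingers measure 114 mm over their backs; the gripper's body (76 mm by 85 mm) begins 54 mm behind the grasp point. The pads swing forward as they close: fully open they stand 13 mm farther back than shut.
Start: joints at [1.039, 0.313, 0.046, 1.304, 0, 1.431], TCP at [0.22, 0.531, 0.231] pointing down, gripper open.
Joint ranges: [-2.76, 2.76], [-0.86, 1.69], [-1.03, 1.26], [-2.2, 2.34], [-1.47, 1.5], [-3.14, 3.14]. Speed limits (rad/s): [2.57, 2.57, 3.14, 3.14, 3.14, 3.14].

## Interface

Orientations are given as a rotation vector (axis times angle).
In Python, from rig import ctrl gives the robot as it stands. The module is installed in compiled form; this text tells all that it offers.
- The arm moves only by the tool carry_out, never from a script. Its argument "plan" is a list of rows, each a list of 3 entries, a list of its own where there are three numbers: the shift along the tool's x, y, z in units of 0.3 m (1.0 is 0.3 m), then the turn, a rotation vector about the tool's x, y, z in units of pi/2 rad (1.0 is pi/2 rad), then the opening, from 0 (shut) to 1 (fully open). In form: [[[tx, ty, tz], [ax, ay, az], fingers], ...]. A call has 1 to 5 rows; each row is the pose to reach, as a shift and turn from the pose measured when the call began, along the tool's axes at that moment; what a row does not reach only later rows make up. A row lasts 1/10 s, in which the tool goes at most 50 mm and 8.59 degrees, less where a joint would pass 70% of its speed; a pose out of reach is approached as far as the arm can. A call with a number of a shift or a turn outside -1 to 1 is refused whole. A call with a gripper value outside its range is refused whole. The fingers move at their own pace and stop on an object; the grip force is fixed at half the most. Time passes only in rows, so rows that repeat a pose let the fingers close. It gives the time, the measured TCP pose, the force and the opening at its end, in the units of the state.
- ctrl.state(): the state, without advancing time (a new reading comes with each control period).
- ctrl.get_image(name): name is "side" or "top" or "wrist"; returns the picture (400x640x3 uint8, red, green, blue); there is no depth.
- ctrl.camera_model(name): a dict with "mtx" (3x3 intrinsics, pixels), "dist" ([k1, k2, p1, p2, k3] as OpenCV has them; the pictures are not rectified), "world_from_camera" (4x4, takes a point from camera to world coordinates). Camera axes: x right, y down, z forward; pixel columns grow to the right and rows downward; lengths in m; the calibration is good to about 2 mm. A picture is of the moment at which its call begins: read the wrist's pose just before it. camera_model takes no time and is no camera call; for the wrist camera it gives the pose at the moment of the call.
- ctrl.hand_in(): hands the job in, once; it reports no verdict.
The state is a dict: "clock": time; "joint_pos": joint angles; "joint_vel": joint speeds; "tau": joint torques, N m; "position": TCP position; "tool_rot": TCP orientation; "ft_force": force on the tool from outside, world axes, zero at the start; "torque": the same for the moment, N m; "gripper_width": finger opening in m.
Only numpy, scipy, OpenCV 4.12 (cv2) and the standard library are available. Lean on these libraries where they do the work, as an engineer would, in place of code of your own. Each camera call takes 0.05 s, during which the arm holds its last target. There are 200 camera calls.

## Task

Get the wooden music box ready to give away: turn the brass key on its sloping front clockwise, a part turn at a time, until it is fully wound and comes up against its stop. Then set the loose lid into the recess in the box's top and press it down past its spring catches until it sits level and fully home. Leave the ink jar, the pen and the candlestick where they are.

Things in the scene. Friction and masses are not known exactly. Their poses are not given: they have to be found in the camera images.
- music_box: Pale wooden box, fixed, 180 (x) x 150 (y) x 95 mm high; origin: centre of its underside, z up; yaw varies. The front half (-x) slopes at 35 degrees, from 39 mm high at x = -90 mm up to the flat deck, 95 mm high, from x = -10 mm on. The key stands square on the middle of the slope; the lid's recess is in the deck, centre at x = +40 mm.
- recess (a point): Centre of the ledge the lid rests on when home, 83 mm above the table, 12 mm below the deck; axes as the box. The recess is 75 (x) x 115 (y) mm, below the ledge open. Four sprung ball catches stand 3.5 mm proud of its +y and -y walls, 22 mm either side of the middle: a lid laid in stops on them, up to 7 mm high or askew, and snaps past with about 10 N.
- key (a joint): Turn of the winding key in rad: 0 run down, 4.2 fully wound against the stop; grows as the key turns clockwise, seen looking down its axis at the slope. Starts between 0 and 0.9. A spring resists (up to 0.2 N m in all); friction keeps the key where it is left.
- key_grip (a point): Centre of the key's bow, on its axis, 34 mm out from the slope; turns with the key. z points out of the slope along the axis (35 degrees from vertical, to the front of the box), x along the bow's width, y through its thickness. The brass bow is 36 (x) x 10 (y) x 22 (z) mm on a stem of 8 mm diameter; it can be pinched on its flat sides (10 mm) or on its ends (36 mm).
- lid: Loose pale wooden lid, 71 (x) x 111 (y) x 12 mm, 0.12 kg, flat on the table to the left or right of the box; origin: centre of its underside, z up. On top stands a darker wooden bar to hold it by, 14 (x) x 40 (y) mm, 24 mm tall (top 36 mm above the origin). Fits either way round.
- ink_jar: Glass jar with a black cap, 60 mm across, 65 mm tall, beside the box on the side away from the lid; origin at the centre of its underside. Leave alone.
- pen: Pen lying on the table beyond the box, about 180 mm long and 11 mm thick; origin under the middle of the metal barrel, x along it. Leave alone.
- candlestick: Dark iron candlestick with a stub of candle, 100 mm across the foot, 205 mm tall, on the right; origin at the centre of its underside. Leave alone.
Things that resemble listed ones, but are neither listed nor needed, are in the scene too. Of the things that look like the lid, the largest one is meant. Of the things that look like the music_box, the larger one is meant.

How it is judged:
By the outcome, as a careful person would: the job done as asked, in the order asked, and still so for the second after the job is handed in, with the robot touching nothing.
It also fails if it takes over 67 s, if anything falls off the work surface, if the arm or the gripper's body presses on something with over 40 N, if the wrist force passes 120 N, or if a joint passes its speed limit or range.

## Working session

There is one attempt and no reset: what is moved stays moved. The work goes in short steps, Python scripts to look and compute and a tool call to move; the robot and the scene stay as the last step left them, time stands still between calls to the robot, and variables do not carry over. Pictures are saved under pics/ and viewed, about 8 in all and at most 12, crops included, and the job is handed in when it is done.

Besides the shell and the picture viewer there is one more tool, called after "Request:" as name(argument=value, ...), one argument or row to a line, values as JSON. carry_out: Moves the arm, as the interface text tells. Shifts and turns lie within -1 to 1; 1 stands for 0.3 m of shift or pi/2 rad of turn. Its arguments: {"type":"object","properties":{"plan":{"type":"array"}},"required":["plan"]}

```bash
mkdir -p pics; cat > h.py <<'E'
import numpy as np, cv2
from scipy.spatial.transform import Rotation as R
from rig import ctrl
def ray(cam,px,M=None):
    m=M or ctrl.camera_model(cam)
    p=cv2.undistortPoints(np.array(px,float).reshape(-1,1,2),np.array(m["mtx"]),np.array(m["dist"])).reshape(-1,2)
    T=np.array(m["world_from_camera"]); d=np.c_[p,np.ones(len(p))]@T[:3,:3].T
    return T[:3,3],d
def onplane(cam,px,z,M=None):
    o,d=ray(cam,px,M); return o+d*((z-o[2])/d[:,2])[:,None]
def proj(cam,P,M=None):
    m=M or ctrl.camera_model(cam); T=np.linalg.inv(np.array(m["world_from_camera"]))
    return cv2.projectPoints(np.array(P,float).reshape(-1,1,3),cv2.Rodrigues(T[:3,:3])[0],T[:3,3],np.array(m["mtx"]),np.array(m["dist"]))[0].reshape(-1,2)
def snap(cam,name):
    im=ctrl.get_image(cam); cv2.imwrite(f"pics/{name}.png",im[:,:,::-1]); return im
E
python3 - <<'E'
from h import *
np.set_printoptions(precision=4,suppress=True)
s=ctrl.state(); print(s); 
for c in("side","top","wrist"):
    snap(c,c+"0"); m=ctrl.camera_model(c); print(c,np.array(m["world_from_camera"]),np.array(m["mtx"])[0])
print(ctrl.tcp_to_grasp)
a=cv2.imread("pics/top0.png");b=cv2.imread("pics/side0.png")
E
```

```text
{'clock': 0.0, 'joint_pos': array([1.0395, 0.314 , 0.045 , 1.3036, 0.    , 1.4312]), 'joint_vel': array([ 0.0026, -0.0016, -0.0001,  0.0002, -0.0003,  0.0013]), 'tau': array([ -0.0027, -48.0629,  29.8531,   0.0195,  -0.0002,  -0.    ]), 'position': array([0.2193, 0.531 , 0.2304]), 'tool_rot': array([-0.6113, -3.0809,  0.0027]), 'ft_force': array([-0.8742, -1.4833,  0.0174]), 'torque': array([ 0.0181, -0.0057,  0.0487]), 'gripper_width': 0.08551875352408939}
side [[-0.9932 -0.0926  0.07    0.4758]
 [-0.1146  0.6881 -0.7165  0.7928]
 [ 0.0182 -0.7197 -0.694   0.8768]
 [ 0.      0.      0.      1.    ]] [436.7542   0.     323.4792]
top [[ 0.0141 -0.9942  0.1068  0.4342]
 [-0.9999 -0.0144 -0.0014 -0.0514]
 [ 0.0029 -0.1068 -0.9943  1.413 ]
 [ 0.      0.      0.      1.    ]] [458.7038   0.     318.8928]
wrist [[ 0.3808  0.8909  0.2477  0.1565]
 [ 0.9247 -0.3665 -0.1034  0.5582]
 [-0.0014  0.2684 -0.9633  0.3744]
 [ 0.      0.      0.      1.    ]] [308.1442   0.     319.5998]
-0.0187
```

View pics/top0.png

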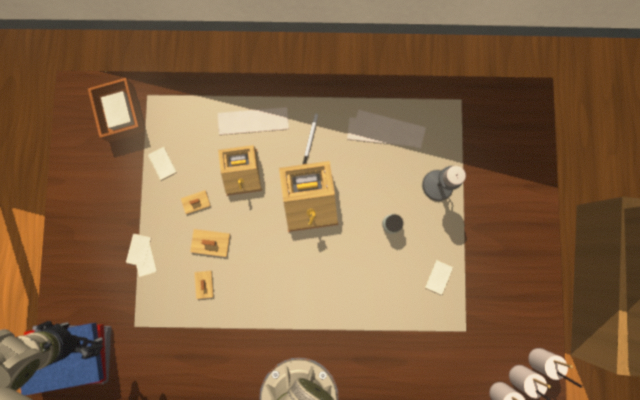

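View pics/side0.png

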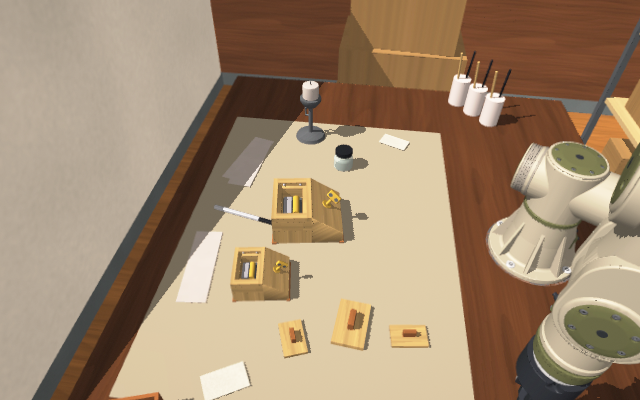

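The top view shows two boxes: (308,197), which is the larger and the one meant, and (240,171), smaller. There are three lids: (210,244), the largest and the one meant, plus (196,203) and (204,285), both smaller. I'll confirm with one enlarged crop.

```bash
python3 - <<'E'
from h import *
np.set_printoptions(precision=4,suppress=True)
a=cv2.imread("pics/top0.png")
c=cv2.resize(a[135:310,175:350],None,fx=3.4,fy=3.4,interpolation=cv2.INTER_CUBIC)
b=cv2.imread("pics/side0.png")[165:250,255:360]
cv2.imwrite("pics/crop0.png",np.hstack([c[:595], np.zeros((595,5,3),np.uint8)]))
hsv=cv2.cvtColor(a,cv2.COLOR_BGR2HSV); print(hsv[240,200],hsv[215,293],hsv[320,300],hsv[244,209])
m=((hsv[...,1]>95)&(hsv[...,2]>70)).astype(np.uint8)
m[:,:150]=0;m[:100]=0;m[325:]=0;m[:,460:]=0
for k in cv2.findContours(m,cv2.RETR_EXTERNAL,cv2.CHAIN_APPROX_NONE)[0]:
    if cv2.contourArea(k)>150:
        r=cv2.minAreaRect(k); bx=cv2.boxPoints(r); print(r); print(onplane("top",bx,0.012)[:,:2].round(4).tolist())
        print(cv2.approxPolyDP(k,3,True).reshape(-1,2).tolist())
E
```

```text
[ 18 143 220] [ 18 138 157] [ 18  76 218] [ 14 159 156]
((203.42385864257812, 284.4339904785156), (28.42757225036621, 18.31049156188965), 85.91438293457031)
[[0.3665, 0.3235], [0.3713, 0.2683], [0.287, 0.2591], [0.2822, 0.3139]]
[[210, 270], [194, 272], [198, 299], [213, 296]]
((209.68463134765625, 242.5231170654297), (38.20269775390625, 24.930980682373047), 7.125016689300537)
[[0.4216, 0.3383], [0.4968, 0.3321], [0.484, 0.2158], [0.409, 0.2226]]
[[193, 229], [191, 252], [226, 256], [229, 233]]
((195.10000610351562, 201.8000030517578), (18.024980545043945, 27.51181411743164), 71.56504821777344)
[[0.5889, 0.3764], [0.6171, 0.2971], [0.5644, 0.2775], [0.5365, 0.3565]]
[[205, 190], [180, 199], [186, 214], [210, 206]]
((308.410400390625, 195.66763305664062), (66.22090911865234, 53.22001647949219), 81.25383758544922)
[[0.6887, 0.0776], [0.7165, -0.085], [0.5138, -0.1181], [0.4868, 0.0421]]
[[328, 160], [279, 167], [288, 231], [338, 224]]
((239.35940551757812, 169.89610290527344), (47.56784439086914, 39.1124382019043), 81.46923065185547)
[[0.7418, 0.2674], [0.7619, 0.1476], [0.6146, 0.1216], [0.5949, 0.24]]
[[253, 145], [218, 150], [227, 195], [262, 189]]
```

View pics/crop0.png

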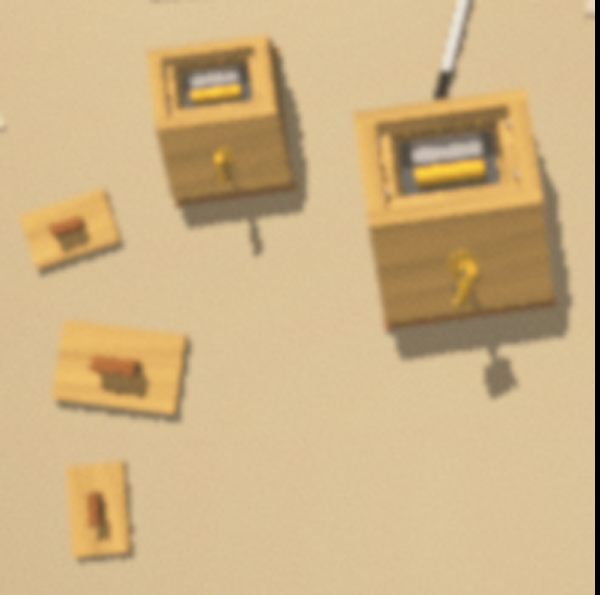

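```bash
cat >> h.py <<'E'
np.set_printoptions(precision=3,suppress=True)
def delta(p,Rt,s=None):
    s=s or ctrl.state(); R0=R.from_rotvec(s["tool_rot"])
    print("shift",R0.inv().apply(np.array(p)-s["position"])/0.3,"turn",(R0.inv()*Rt).as_rotvec()/(np.pi/2))
def boxT(c,yaw):
    return np.array([c[0],c[1],0]),R.from_euler('z',yaw)
def keyrot(yaw,a=0.):  # tool into slope; a: turn about tool z, a=0 -> tool y = box y
    Rb=R.from_euler('z',yaw); z=np.array([np.sin(np.radians(35)),0,-np.cos(np.radians(35))]); y=np.array([0,1.,0]); x=np.cross(y,z)
    return Rb*R.from_matrix(np.c_[x,y,z])*R.from_euler('z',a)
GR=np.array([-.0695,0,.0949]); AX=np.array([-np.sin(np.radians(35)),0,np.cos(np.radians(35))])
E
python3 - <<'E'
from h import *
# deck corners: far-left, far-right, near-right, near-left
px=[(279,167),(328.5,160),(334,195.3),(284.4,200.9)]
# crop-based far corners
px[0]=(355/3.4+175,112/3.4+135); px[1]=(525/3.4+175,92/3.4+135)
P=onplane("top",px,.095)[:,:2]; print(P)
L=[(.09,.075),(.09,-.075),(-.01,-.075),(-.01,.075)]
L=np.array(L); a=L-L.mean(0); b=P-P.mean(0)
yaw=np.arctan2((a[:,0]*b[:,1]-a[:,1]*b[:,0]).sum(),(a*b).sum())
Rm=np.array([[np.cos(yaw),-np.sin(yaw)],[np.sin(yaw),np.cos(yaw)]])
c=P.mean(0)-Rm@L.mean(0); print("box",c,yaw, (L@Rm.T+c-P))
o,Rb=boxT(c,yaw); g=o+Rb.apply(GR); print("grip",g)
t=g+Rb.apply(AX)*0.10; print("standoff",t); delta(t,keyrot(yaw))
lp=onplane("top",[[193,229],[191,252],[226,256],[229,233]],.012)[:,:2]; print("lid",lp.mean(0),lp)
E
```

```text
[[ 0.671  0.063]
 [ 0.69  -0.082]
 [ 0.593 -0.097]
 [ 0.575  0.046]]
box [ 0.593 -0.023] 0.139421783105616 [[ 0.     0.001]
 [ 0.002 -0.002]
 [ 0.    -0.002]
 [-0.002  0.004]]
grip [ 0.524 -0.033  0.095]
standoff [ 0.467 -0.041  0.177]
shift [-1.49  -1.446  0.181] turn [-0.104 -0.38  -0.327]
lid [0.453 0.277] [[0.493 0.33 ]
 [0.423 0.333]
 [0.413 0.226]
 [0.483 0.219]]
```

The enlarged crop confirms the choice: the box at (308,197) is the larger of the two, and the lid at (210,244) is the largest. I'm moving to a standoff on the key's axis.

Request:
carry_out(
  plan=[
    [[-0.12,-0.115,0.014],[-0.01,-0.03,-0.026],1],
    [[-0.24,-0.23,0.028],[-0.02,-0.06,-0.05],1],
    [[-0.36,-0.345,0.04],[-0.025,-0.09,-0.08],1],
    [[-0.48,-0.46,0.056],[-0.03,-0.12,-0.1],1],
    [[-0.6,-0.58,0.07],[-0.04,-0.15,-0.13],1],
  ],
)

```text
clock: 0.65
position: [0.3191, 0.3014, 0.2095]
tool_rot: [0.266, 2.885, 0.02]
ft_force: [0.8, -0.5, -0.2]
gripper_width: 0.0854
```

```bash
cat > d.py <<'E'
import sys
from h import *
s=ctrl.state(); print(s["clock"],s["position"],s["joint_pos"],s["gripper_width"],s["ft_force"],s["torque"])
delta(np.array(eval(sys.argv[1])),keyrot(float(sys.argv[2]),float(sys.argv[3])))
E
python3 d.py "[.467,-.041,.177]" .139 0
```

```text
0.65 [0.319 0.301 0.21 ] [ 0.684 -0.079 -0.486  0.978 -0.16   0.853] 0.0853620352020689 [ 0.849 -0.527 -0.247] [0.005 0.148 0.007]
shift [-0.652 -1.038  0.234] turn [-0.064 -0.229 -0.195]
```

Request:
carry_out(
  plan=[
    [[-0.087,-0.138,0.031],[-0.013,-0.045,-0.04],1],
    [[-0.174,-0.276,0.062],[-0.025,-0.09,-0.08],1],
    [[-0.26,-0.414,0.093],[-0.04,-0.135,-0.12],1],
    [[-0.35,-0.55,0.124],[-0.05,-0.18,-0.16],1],
    [[-0.44,-0.69,0.156],[-0.064,-0.229,-0.195],1],
  ],
)

```text
clock: 1.15
position: [0.414, 0.0857, 0.1896]
tool_rot: [-0.167, 2.537, 0.057]
ft_force: [0.7, 0.0, -0.3]
gripper_width: 0.0856
```

```bash
python3 d.py "[.467,-.041,.177]" .139 0
```

```text
1.15 [0.414 0.086 0.19 ] [-0.072 -0.445 -0.944  0.482  0.118 -0.168] 0.08564420799360913 [ 0.664  0.025 -0.31 ] [-0.039  0.472  0.004]
shift [-0.076 -0.442  0.101] turn [-0.    -0.007 -0.005]
```

Request:
carry_out(
  plan=[
    [[-0.03,-0.16,0.036],[0,-0.002,0],1],
    [[-0.06,-0.32,0.07],[0,-0.005,0],1],
    [[-0.076,-0.442,0.101],[0,-0.007,-0.005],1],
    [[-0.076,-0.442,0.101],[0,-0.007,-0.005],1],
  ],
)

```text
clock: 1.55
position: [0.4687, -0.0464, 0.1772]
tool_rot: [-0.166, 2.525, 0.05]
ft_force: [0.3, 1.5, 0.3]
gripper_width: 0.0852
```

```bash
python3 - <<'E'
from h import *
import pickle
s=ctrl.state(); M=ctrl.camera_model("wrist"); im=snap("wrist","w1"); pickle.dump((M,s),open("w1.pkl","wb")); print(s["position"],s["joint_pos"])
o,Rb=boxT([.593,-.023],.139)
for n,P in dict(grip=GR,stem=GR+-.034*AX,tl=[-.01,.075,.095],tr=[-.01,-.075,.095],fl=[-.09,.075,.039],fr=[-.09,-.075,.039]).items(): print(n,proj("wrist",o+Rb.apply(P),M))
E
```

```text
[ 0.469 -0.046  0.177] [-0.491 -0.281 -0.884  0.449  0.34  -0.531]
grip [[326.256 200.842]]
stem [[325.694 191.117]]
tl [[403.305 239.97 ]]
tr [[248.305 240.318]]
fl [[410.928 136.827]]
fr [[240.864 137.605]]
```

View pics/w1.png

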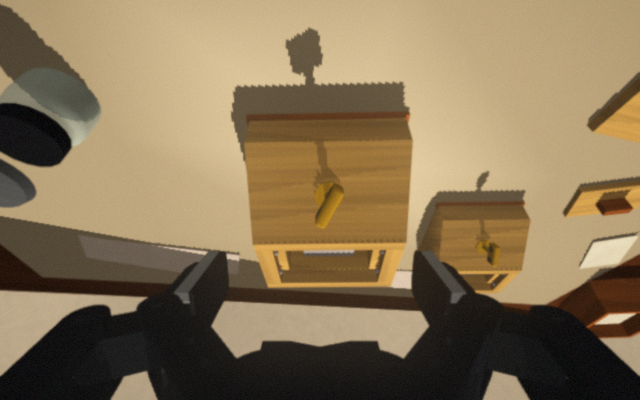

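```bash
python3 - <<'E'
from h import *
im=cv2.imread("pics/w1.png"); hsv=cv2.cvtColor(im,cv2.COLOR_BGR2HSV)
print(hsv[200,330],hsv[190,322],hsv[160,280],hsv[215,290])
cv2.imwrite("pics/w1c.png",cv2.resize(im[100:300,230:430],None,fx=3,fy=3,interpolation=cv2.INTER_CUBIC))
E
```

```text
[ 19 203 136] [ 20 208 162] [ 17 158 161] [ 18 161 149]
```

View pics/w1c.png

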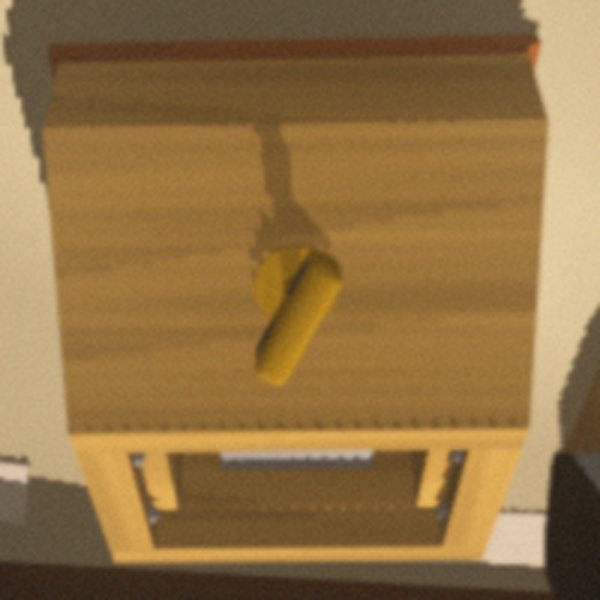

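```bash
python3 - <<'E'
from h import *
import pickle
M,s=pickle.load(open("w1.pkl","rb"))
f=lambda l:[(x/3+230,y/3+100) for x,y in l]
A=onplane("wrist",f([(527,430),(70,432)]),.095,M)[:,:2]; B=onplane("wrist",f([(547,122),(44,127)]),.039,M)[:,:2]
P=np.r_[A,B]; L=np.array([(-.01,.075),(-.01,-.075),(-.09,.075),(-.09,-.075)])
a=L-L.mean(0); b=P-P.mean(0)
yaw=np.arctan2((a[:,0]*b[:,1]-a[:,1]*b[:,0]).sum(),(a*b).sum())
Rm=np.array([[np.cos(yaw),-np.sin(yaw)],[np.sin(yaw),np.cos(yaw)]]); c=P.mean(0)-Rm@L.mean(0)
print(P,"box",c,yaw,(L@Rm.T+c-P).tolist())
o,Rb=boxT(c,yaw); n=Rb.apply(AX)
# bow outer face ends, plane grip + 10mm
O,d=ray("wrist",f([(322,262),(273,374)]),M); q=o+Rb.apply(GR+.010*AX)
I=O+d*(((q-O)@n)/(d@n))[:,None]; print("bow ends box",Rb.inv().apply(I-o), "len",np.linalg.norm(I[0]-I[1]),"centre err",Rb.inv().apply(I.mean(0)-q))
t=keyrot(yaw).inv().apply(I[1]-I[0]); print("bow dir in tool(a=0) frame",t, "angle x",np.degrees(np.arctan2(t[1],t[0])))
E
```

```text
[[ 0.578  0.054]
 [ 0.6   -0.094]
 [ 0.497  0.042]
 [ 0.519 -0.107]] box [ 0.598 -0.019] 0.14708092782609403 [[-0.0010541314070531271, -0.0004330448582566815], [-0.0004589410345484657, -0.0005066121152484671], [0.0006607950960847431, 0.0005122847351817089], [0.0008522773455170718, 0.0004273722383234396]]
bow ends box [[-0.09   0.006  0.093]
 [-0.064 -0.007  0.111]] len 0.03371033387433321 centre err [-0.002 -0.001 -0.001]
bow dir in tool(a=0) frame [-0.031 -0.013  0.   ] angle x -157.00903408703286
```

```bash
cat > k.py <<'E'
import sys
from h import *
# k.py depth(m back from final) a
C=[.597,-.020]; Y=.147
o,Rb=boxT(C,Y); e,a=float(sys.argv[1]),float(sys.argv[2])
s=ctrl.state(); Rt=keyrot(Y); rel=(Rt.inv()*R.from_rotvec(s["tool_rot"])).as_rotvec()
print(s["clock"],s["position"],"j",s["joint_pos"],"w",s["gripper_width"],"F",s["ft_force"],"axis mom",s["torque"]@Rb.apply(AX),"a_now(rotvec vs a=0)",rel)
delta(o+Rb.apply(GR+[-.001,-.001,0]+AX*(e-.017)),keyrot(Y,a))
E
python3 k.py .06 .4
```

```text
1.6 [ 0.467 -0.044  0.176] j [-0.487 -0.283 -0.886  0.451  0.34  -0.529] w 0.08544043184142648 F [-1.408  0.444  0.554] axis mom 0.0255055839241863 a_now(rotvec vs a=0) [0.008 0.001 0.012]
shift [-0.011  0.014  0.197] turn [-0.005  0.     0.247]
```

Request:
carry_out(
  plan=[
    [[-0.003,0.004,0.05],[-0.002,0,0.09],1],
    [[-0.006,0.008,0.1],[-0.004,0,0.18],1],
    [[-0.011,0.014,0.15],[-0.005,0,0.247],1],
    [[-0.011,0.014,0.197],[-0.005,0,0.247],1],
    [[-0.011,0.014,0.197],[-0.005,0,0.247],1],
  ],
)

```text
clock: 2.1
position: [0.5017, -0.0325, 0.1281]
tool_rot: [0.318, 2.528, 0.219]
ft_force: [-0.3, -0.7, -0.3]
gripper_width: 0.0855
```

```bash
python3 k.py 0 .4; python3 - <<'E'
from h import *
im=snap("wrist","w2"); 
E
```

```text
2.1 [ 0.502 -0.033  0.128] j [-0.414 -0.139 -0.927  0.251  0.312 -0.078] w 0.08549506184605184 F [-0.34  -0.683 -0.322] axis mom 0.007356711281063689 a_now(rotvec vs a=0) [-0.003  0.003  0.398]
shift [-0.01  -0.006  0.196] turn [ 0.001 -0.002  0.001]
```

View pics/w2.png

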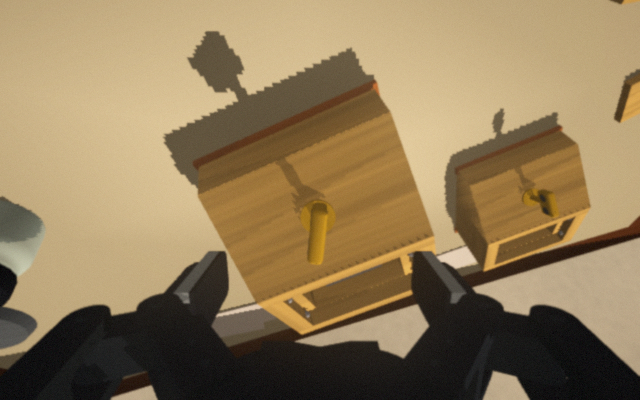

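The bow at (317,235) now runs upright in the picture, midway between the fingers (about x=320), so it is aligned. I'm going in to grip it.

Request:
carry_out(
  plan=[
    [[-0.005,-0.006,0.08],[0,0,0],1],
    [[-0.01,-0.008,0.15],[0,0,0],1],
    [[-0.01,-0.008,0.196],[0,0,0],1],
    [[-0.01,-0.008,0.196],[0,0,0],0],
    [[-0.01,-0.008,0.196],[0,0,0],0],
  ],
)

```text
clock: 2.65
position: [0.5364, -0.0302, 0.0819]
tool_rot: [0.317, 2.528, 0.219]
ft_force: [0.7, 0.1, -0.2]
gripper_width: 0.0588
```

Request:
carry_out(
  plan=[
    [[0,0,0],[0,0,0],0],
    [[0,0,0],[0,0,0],0],
    [[0,0,0],[0,0,0],0],
    [[0,0,0],[0,0,0],0],
  ],
)

```text
clock: 3.05
position: [0.5367, -0.0302, 0.0829]
tool_rot: [0.316, 2.526, 0.22]
ft_force: [-5.5, 1.1, 6.7]
gripper_width: 0.0091
```

```bash
python3 k.py 0 .4
```

```text
3.05 [ 0.537 -0.03   0.083] j [-0.37   0.015 -0.941  0.07   0.29  -0.039] w 0.009103474059533458 F [-5.5    1.141  6.658] axis mom -0.041391819818344534 a_now(rotvec vs a=0) [-0.003  0.001  0.397]
shift [ 0.003 -0.     0.006] turn [ 0.002 -0.001  0.002]
```

Request:
carry_out(
  plan=[
    [[0,0,0],[0,0,0.09],0],
    [[0,0,0],[0,0,0.18],0],
    [[0,0,0],[0,0,0.27],0],
    [[0,0,0],[0,0,0.36],0],
    [[0,0,0],[0,0,0.45],0],
  ],
)

```text
clock: 3.55
position: [0.5365, -0.0303, 0.0829]
tool_rot: [1.206, 2.312, 0.486]
ft_force: [2.2, -0.5, -1.9]
gripper_width: 0.0089
```

```bash
python3 k.py 0 1.11
```

```text
3.55 [ 0.537 -0.03   0.083] j [-0.37   0.015 -0.941  0.071  0.29   0.673] w 0.008896572208545743 F [ 2.172 -0.479 -1.916] axis mom 0.14895113820995773 a_now(rotvec vs a=0) [-0.002  0.003  1.11 ]
shift [ 0.002 -0.001  0.006] turn [ 0.    -0.002  0.   ]
```

Request:
carry_out(
  plan=[
    [[0,0,0],[0,0,0.09],0],
    [[0,0,0],[0,0,0.18],0],
    [[0,0,0],[0,0,0.27],0],
    [[0,0,0],[0,0,0.36],0],
    [[0,0,0],[0,0,0.45],0],
  ],
)

```text
clock: 4.05
position: [0.5364, -0.0303, 0.0828]
tool_rot: [2.019, 1.82, 0.715]
ft_force: [3.1, -0.3, -2.7]
gripper_width: 0.009
```

```bash
python3 k.py 0 1.82
```

```text
4.05 [ 0.536 -0.03   0.083] j [-0.37   0.015 -0.941  0.071  0.29   1.385] w 0.008988705660449474 F [ 3.101 -0.263 -2.671] axis mom 0.15870299083341802 a_now(rotvec vs a=0) [-0.001  0.004  1.822]
shift [ 0.001 -0.002  0.006] turn [-0.001 -0.002 -0.001]
```

Request:
carry_out(
  plan=[
    [[0,0,0],[0,0,0.09],0],
    [[0,0,0],[0,0,0.18],0],
    [[0,0,0],[0,0,0.27],0],
    [[0,0,0],[0,0,0.36],0],
    [[0,0,0],[0,0,0.45],0],
  ],
)

```text
clock: 4.55
position: [0.5363, -0.0302, 0.0828]
tool_rot: [2.673, 1.06, 0.882]
ft_force: [2.0, 0.8, -3.2]
gripper_width: 0.0089
```

```bash
python3 k.py 0 -0.61
```

```text
4.55 [ 0.536 -0.03   0.083] j [-0.37   0.015 -0.941  0.071  0.29   2.098] w 0.008919429816544854 F [ 1.968  0.77  -3.181] axis mom 0.16352125160412528 a_now(rotvec vs a=0) [0.    0.005 2.535]
shift [-0.001 -0.001  0.006] turn [-0.001  0.004  1.998]
```

Request:
carry_out(
  plan=[
    [[0,0,0],[0,0,0.09],0],
    [[0,0,0],[0,0,0.18],0],
    [[0,0,0],[0,0,0.27],0],
    [[0,0,0],[0,0,0.36],0],
    [[0,0,0],[0,0,0.45],0],
  ],
)

```text
clock: 5.05
position: [0.5362, -0.03, 0.0827]
tool_rot: [-2.923, -0.063, -0.911]
ft_force: [2.8, 1.6, -4.1]
gripper_width: 0.0087
```

Request:
carry_out(
  plan=[
    [[0,0,0],[0,0,0],1],
    [[0,0,0],[0,0,0],1],
    [[0,0,0],[0,0,0],1],
    [[0,0,0],[0,0,0],1],
    [[0,0,0],[0,0,0],1],
  ],
)

```text
clock: 5.55
position: [0.5363, -0.0301, 0.0829]
tool_rot: [-2.923, -0.064, -0.912]
ft_force: [0.1, -1.0, 0.0]
gripper_width: 0.0799
```

Request:
carry_out(
  plan=[
    [[0,0,0],[0,0,-0.09],1],
    [[0,0,0],[0,0,-0.18],1],
    [[0,0,0],[0,0,-0.27],1],
    [[0,0,0],[0,0,-0.36],1],
    [[0,0,0],[0,0,-0.45],1],
  ],
)

```text
clock: 6.05
position: [0.5363, -0.0302, 0.0829]
tool_rot: [2.672, 1.063, 0.882]
ft_force: [-0.5, -0.6, 0.4]
gripper_width: 0.0854
```

Request:
carry_out(
  plan=[
    [[0,0,0],[0,0,-0.09],1],
    [[0,0,0],[0,0,-0.18],1],
    [[0,0,0],[0,0,-0.27],1],
    [[0,0,0],[0,0,-0.36],1],
    [[0,0,0],[0,0,-0.45],1],
  ],
)

```text
clock: 6.55
position: [0.5363, -0.0301, 0.0829]
tool_rot: [2.016, 1.823, 0.715]
ft_force: [-0.7, 0.0, -0.9]
gripper_width: 0.0852
```

Request:
carry_out(
  plan=[
    [[0,0,0],[0,0,-0.09],1],
    [[0,0,0],[0,0,-0.18],1],
    [[0,0,0],[0,0,-0.27],1],
    [[0,0,0],[0,0,-0.36],1],
    [[0,0,0],[0,0,-0.45],1],
  ],
)

```text
clock: 7.05
position: [0.5363, -0.0302, 0.0829]
tool_rot: [1.202, 2.314, 0.485]
ft_force: [-0.1, -0.2, 0.1]
gripper_width: 0.0855
```

Request:
carry_out(
  plan=[
    [[0,0,0],[0,0,-0.09],1],
    [[0,0,0],[0,0,-0.18],1],
    [[0,0,0],[0,0,-0.27],1],
    [[0,0,0],[0,0,-0.36],1],
    [[0,0,0],[0,0,-0.45],1],
  ],
)

```text
clock: 7.55
position: [0.5363, -0.0302, 0.083]
tool_rot: [0.311, 2.527, 0.218]
ft_force: [1.0, 0.3, 0.7]
gripper_width: 0.0853
```

```bash
python3 k.py 0 0.105
```

```text
7.55 [ 0.536 -0.03   0.083] j [-0.37   0.015 -0.941  0.071  0.291 -0.044] w 0.08526845610165815 F [0.956 0.265 0.684] axis mom 0.026685387323078836 a_now(rotvec vs a=0) [-0.004  0.002  0.393]
shift [ 0.002 -0.     0.007] turn [ 0.002 -0.001 -0.183]
```

Request:
carry_out(
  plan=[
    [[0,0,0],[0,0,-0.09],1],
    [[0,0,0],[0,0,-0.183],1],
    [[0,0,0],[0,0,-0.183],0],
    [[0,0,0],[0,0,-0.183],0],
    [[0,0,0],[0,0,-0.183],0],
  ],
)

```text
clock: 8.05
position: [0.5363, -0.0302, 0.083]
tool_rot: [-0.051, 2.535, 0.106]
ft_force: [0.7, 0.5, 0.2]
gripper_width: 0.0443
```

Request:
carry_out(
  plan=[
    [[0,0,0],[0,0,0],0],
    [[0,0,0],[0,0,0],0],
    [[0,0,0],[0,0,0],0],
  ],
)

```text
clock: 8.35
position: [0.5362, -0.0301, 0.0831]
tool_rot: [-0.051, 2.535, 0.106]
ft_force: [-1.8, 0.3, 1.8]
gripper_width: 0.0088
```

Request:
carry_out(
  plan=[
    [[0,0,0],[0,0,0.09],0],
    [[0,0,0],[0,0,0.18],0],
    [[0,0,0],[0,0,0.25],0],
    [[0,0,0],[0,0,0.25],0],
  ],
)

```text
clock: 8.75
position: [0.5362, -0.0301, 0.0831]
tool_rot: [0.448, 2.513, 0.261]
ft_force: [-0.3, 0.4, 0.4]
gripper_width: 0.0087
```

```bash
python3 k.py 0 0.105
```

```text
8.75 [ 0.536 -0.03   0.083] j [-0.371  0.014 -0.941  0.071  0.291  0.064] w 0.008745318087453217 F [-0.287  0.407  0.391] axis mom -0.027219598269509624 a_now(rotvec vs a=0) [-0.004  0.002  0.501]
shift [ 0.002 -0.001  0.008] turn [ 0.002 -0.001 -0.252]
```

Request:
carry_out(
  plan=[
    [[0,0,0],[0,0,0.07],0],
    [[0,0,0],[0,0,0.14],0],
    [[0,0,0],[0,0,0.2],0],
  ],
)

```text
clock: 9.05
position: [0.5362, -0.0301, 0.0831]
tool_rot: [0.845, 2.434, 0.38]
ft_force: [-1.0, -1.2, 1.0]
gripper_width: 0.0085
```

```bash
python3 k.py 0 0.105
```

```text
9.05 [ 0.536 -0.03   0.083] j [-0.371  0.014 -0.941  0.071  0.291  0.38 ] w 0.008515783381629519 F [-0.978 -1.151  0.965] axis mom 0.20394083388098835 a_now(rotvec vs a=0) [-0.003  0.002  0.817]
shift [ 0.001 -0.001  0.008] turn [ 0.002 -0.002 -0.453]
```

Request:
carry_out(
  plan=[
    [[0,0,0],[0,0,0.06],0],
    [[0,0,0],[0,0,0.12],0],
  ],
)

```text
clock: 9.25
position: [0.5362, -0.03, 0.0831]
tool_rot: [1.079, 2.361, 0.45]
ft_force: [-1.0, -0.0, 0.4]
gripper_width: 0.0087
```

```bash
python3 k.py 0 0.105
```

```text
9.25 [ 0.536 -0.03   0.083] j [-0.37   0.014 -0.941  0.071  0.291  0.569] w 0.00869048495622899 F [-1.039 -0.006  0.433] axis mom 0.2110726247629342 a_now(rotvec vs a=0) [-0.003  0.003  1.006]
shift [ 0.001 -0.001  0.008] turn [ 0.002 -0.002 -0.573]
```

Request:
carry_out(
  plan=[
    [[0,0,0],[0,0,0.06],0],
    [[0,0,0],[0,0,0.12],0],
  ],
)

```text
clock: 9.45
position: [0.5362, -0.03, 0.0832]
tool_rot: [1.304, 2.27, 0.515]
ft_force: [-5.8, -0.0, 5.0]
gripper_width: 0.0089
```

```bash
python3 k.py 0 0.105
```

```text
9.45 [ 0.536 -0.03   0.083] j [-0.37   0.014 -0.941  0.071  0.29   0.754] w 0.008853998379308265 F [-5.781 -0.016  5.036] axis mom 2.6743359872135612 a_now(rotvec vs a=0) [-0.003  0.003  1.191]
shift [ 0.001 -0.002  0.008] turn [ 0.002 -0.002 -0.691]
```

The moment about the axis jumped from 0.21 to 2.67 N m after 3.93 rad of turning, so the key is against its stop. I'm releasing it and backing off along the axis.

Request:
carry_out(
  plan=[
    [[0,0,0],[0,0,0],1],
    [[0,0,0],[0,0,0],1],
    [[0,0,0],[0,0,0],1],
    [[0,0,0],[0,0,0],1],
    [[0,0,-0.05],[0,0,0],1],
  ],
)

```text
clock: 9.95
position: [0.5271, -0.031, 0.0943]
tool_rot: [1.304, 2.273, 0.515]
ft_force: [-0.1, 0.7, 0.9]
gripper_width: 0.0803
```

Request:
carry_out(
  plan=[
    [[0,0,-0.1],[0,0,0],1],
    [[0,0,-0.2],[0,0,0],1],
    [[0,0,-0.3],[0,0,0],1],
    [[0,0,-0.35],[0,0,0],1],
  ],
)

```text
clock: 10.35
position: [0.4675, -0.0406, 0.1826]
tool_rot: [1.302, 2.271, 0.514]
ft_force: [0.7, 0.2, 0.1]
gripper_width: 0.0857
```

```bash
cat >> h.py <<'E'
def down(az): # tool down, tool y at azimuth az
    y=np.array([np.cos(az),np.sin(az),0]); z=np.array([0,0,-1.]); return R.from_matrix(np.c_[np.cross(y,z),y,z])
E
cat > v.py <<'E'
import sys
from h import *
s=ctrl.state(); print(s["clock"],s["position"],"j",s["joint_pos"],"w",s["gripper_width"],"F",s["ft_force"],"M",s["torque"])
delta(eval(sys.argv[1]),down(float(sys.argv[2])))
E
python3 v.py "[.453,.277,.16]" -.08
python3 - <<'E'
from h import *
snap("wrist","w3"); snap("top","t3")
E
```

```text
10.35 [ 0.468 -0.041  0.183] j [-0.486 -0.287 -0.87   0.476  0.349  0.647] w 0.08565960581515494 F [0.706 0.178 0.07 ] M [-0.133  0.432  0.007]
shift [0.961 0.434 0.127] turn [0.393 0.028 0.376]
```

View pics/w3.png

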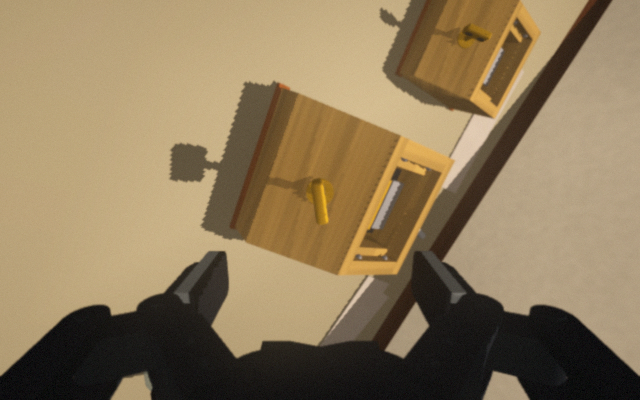

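The bow at (320,201) now leans about 15° from the finger direction. That means either the pads slipped at the stop or the key sprang back. I'm measuring its angle.

```bash
python3 - <<'E'
from h import *
M=ctrl.camera_model("wrist"); im=cv2.imread("pics/w3.png"); hsv=cv2.cvtColor(im,cv2.COLOR_BGR2HSV)
c=cv2.resize(im[150:250,270:370],None,fx=5,fy=5,interpolation=cv2.INTER_CUBIC); cv2.imwrite("pics/w3c.png",c)
o,Rb=boxT([.597,-.020],.147); n=Rb.apply(AX)
def bow(pts,M,h):
    O,d=ray("wrist",pts,M); q=o+Rb.apply(GR+h*AX); I=O+d*(((q-O)@n)/(d@n))[:,None]
    t=keyrot(.147).inv().apply(I[1]-I[0]); print("len",np.linalg.norm(t),"a",np.arctan2(t[1],t[0])%np.pi,"cen",keyrot(.147).inv().apply(I.mean(0)-q))
bow([(315,179),(324.5,222)],M,.011)
# reference: earlier image, same method
import pickle
M1,_=pickle.load(open("w1.pkl","rb")); bow([(322/3+230,262/3+100),(273/3+230,374/3+100)],M1,.011)
E
```

```text
len 0.03668363982495809 a 0.9780466525977527 cen [-0.001  0.002  0.   ]
len 0.03346531091088155 a 0.40120415032054035 cen [ 0.001  0.    -0.   ]
```

View pics/w3c.png

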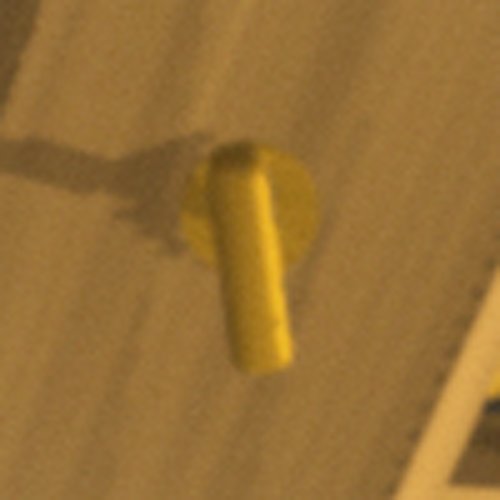

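The sharper crop puts the bow at a≈1.09 rad, against the tool's last angle of 1.19. That fits the pads slipping by 0.1 rad at the stop. I'll regrip and nudge once to make sure the key is hard against it.

```bash
python3 k.py 0 1.08
```

```text
10.45 [ 0.468 -0.041  0.183] j [-0.486 -0.286 -0.871  0.473  0.348  0.648] w 0.08508892311840942 F [ 0.026 -0.362  0.123] axis mom -0.05058119343191458 a_now(rotvec vs a=0) [-0.002  0.001  1.189]
shift [ 0.004 -0.004  0.411] turn [ 0.001 -0.001 -0.069]
```

Request:
carry_out(
  plan=[
    [[0.001,-0.001,0.13],[0,0,-0.069],1],
    [[0.002,-0.002,0.26],[0,0,-0.069],1],
    [[0.003,-0.003,0.36],[0,0,-0.069],1],
    [[0.004,-0.003,0.403],[0,0,-0.069],1],
    [[0.004,-0.003,0.403],[0,0,-0.069],0],
  ],
)

```text
clock: 10.95
position: [0.5347, -0.0288, 0.0796]
tool_rot: [1.173, 2.33, 0.476]
ft_force: [0.1, -0.3, -0.0]
gripper_width: 0.0732
```

Request:
carry_out(
  plan=[
    [[0,0,0],[0,0,0],0],
    [[0,0,0],[0,0,0],0],
    [[0,0,0],[0,0,0],0],
    [[0,0,0],[0,0,0],0],
    [[0,0,0],[0,0,0],0],
  ],
)

```text
clock: 11.45
position: [0.5359, -0.0284, 0.0814]
tool_rot: [1.168, 2.328, 0.479]
ft_force: [-0.3, 3.5, 4.9]
gripper_width: 0.0092
```

```bash
python3 k.py 0 1.08
```

```text
11.45 [ 0.536 -0.028  0.081] j [-0.368  0.017 -0.945  0.065  0.292  0.644] w 0.009180123810229722 F [-0.326  3.486  4.899] axis mom 0.6503889448036763 a_now(rotvec vs a=0) [-0.005  0.004  1.079]
shift [-0.006 -0.001  0.003] turn [ 0.002 -0.004  0.001]
```

Request:
carry_out(
  plan=[
    [[0,0,0],[0,0,0.02],0],
    [[0,0,0],[0,0,0.02],0],
  ],
)

```text
clock: 11.65
position: [0.5358, -0.0283, 0.0816]
tool_rot: [1.203, 2.314, 0.489]
ft_force: [3.8, 0.1, -6.4]
gripper_width: 0.0091
```

```bash
python3 k.py 0 1.08
```

```text
11.65 [ 0.536 -0.028  0.082] j [-0.368  0.016 -0.945  0.065  0.292  0.673] w 0.009063606188606159 F [ 3.84   0.084 -6.418] axis mom 1.126139664912724 a_now(rotvec vs a=0) [-0.005  0.003  1.108]
shift [-0.006 -0.001  0.003] turn [ 0.002 -0.003 -0.018]
```

Gripping at 1.08 rad already gave 0.65 N m, rising to 1.13 N m on a 0.03 rad nudge. Free turning took 0.2 N m, so the key is at its stop. I'm releasing it and going to the lid.

Request:
carry_out(
  plan=[
    [[0,0,0],[0,0,0],1],
    [[0,0,0],[0,0,0],1],
    [[0,0,0],[0,0,0],1],
    [[0,0,0],[0,0,0],1],
    [[0,0,-0.05],[0,0,0],1],
  ],
)

```text
clock: 12.15
position: [0.5269, -0.0295, 0.0929]
tool_rot: [1.204, 2.315, 0.489]
ft_force: [0.8, -0.1, -0.3]
gripper_width: 0.0803
```

Request:
carry_out(
  plan=[
    [[0,0,-0.1],[0,0,0],1],
    [[0,0,-0.22],[0,0,0],1],
    [[0,0,-0.36],[0,0,0],1],
    [[0,0,-0.4],[0,0,0],1],
  ],
)

```text
clock: 12.55
position: [0.459, -0.041, 0.1951]
tool_rot: [1.202, 2.311, 0.488]
ft_force: [0.9, -0.0, -0.3]
gripper_width: 0.0854
```

```bash
python3 v.py "[.453,.277,.16]" -.08
```

```text
12.55 [ 0.459 -0.041  0.195] j [-0.504 -0.321 -0.858  0.525  0.359  0.55 ] w 0.08544861305299918 F [ 0.916 -0.017 -0.33 ] M [-0.116  0.459 -0.013]
shift [0.921 0.509 0.178] turn [0.396 0.045 0.426]
```

Request:
carry_out(
  plan=[
    [[0.13,0.072,0.02],[0.06,0.007,0.06],1],
    [[0.26,0.144,0.04],[0.12,0.014,0.12],1],
    [[0.39,0.216,0.06],[0.18,0.02,0.19],1],
    [[0.52,0.29,0.09],[0.24,0.027,0.25],1],
    [[0.65,0.36,0.12],[0.29,0.033,0.31],1],
  ],
)

```text
clock: 13.05
position: [0.4547, 0.1673, 0.1754]
tool_rot: [1.967, 2.24, 0.171]
ft_force: [0.8, 0.1, -0.2]
gripper_width: 0.0852
```

```bash
python3 v.py "[.453,.277,.16]" -.08
```

```text
13.05 [0.455 0.167 0.175] j [ 0.224  0.024 -0.466  0.897 -0.059  1.66 ] w 0.08520749680536706 F [ 0.788  0.078 -0.214] M [-0.001  0.13   0.016]
shift [0.365 0.033 0.043] turn [0.123 0.014 0.133]
```

Request:
carry_out(
  plan=[
    [[0.13,0.01,0.015],[0.05,0.005,0.05],1],
    [[0.26,0.02,0.03],[0.1,0.01,0.1],1],
    [[0.365,0.033,0.043],[0.123,0.014,0.133],1],
    [[0.365,0.033,0.043],[0.123,0.014,0.133],1],
  ],
)

```text
clock: 13.45
position: [0.4538, 0.28, 0.1585]
tool_rot: [-2.304, -2.132, 0.002]
ft_force: [0.6, -0.6, -0.2]
gripper_width: 0.0857
```

```bash
python3 - <<'E'
from h import *
import pickle
s=ctrl.state(); M=ctrl.camera_model("wrist"); im=snap("wrist","w4")[:,:,::-1]; pickle.dump((M,s),open("w4.pkl","wb")); print(s["position"],s["tool_rot"],s["joint_pos"])
hsv=cv2.cvtColor(np.ascontiguousarray(im),cv2.COLOR_BGR2HSV)
pl=proj("wrist",[.453,.277,.012],M)[0]; print("pred lid px",pl)
m=((hsv[...,1]>110)&(hsv[...,2]>90)).astype(np.uint8); 
n,lab,st,ce=cv2.connectedComponentsWithStats(m)
for i in range(1,n):
    if st[i,4]>800: print(i,st[i],ce[i])
m2=((hsv[...,0]<14)&(hsv[...,1]>120)&(hsv[...,2]>50)).astype(np.uint8)
for k in cv2.findContours(m2,cv2.RETR_EXTERNAL,cv2.CHAIN_APPROX_NONE)[0]:
    if cv2.contourArea(k)>150: print("bar?",cv2.minAreaRect(k))
E
```

```text
[0.454 0.28  0.159] [-2.304 -2.132  0.002] [ 0.401  0.268 -0.197  1.108  0.002  2.05 ]
pred lid px [319.531 193.468]
8 [ 409   72   83  106 5016] [451.63  124.368]
12 [ 283  130   80  116 8593] [321.332 186.76 ]
16 [ 142  151   98   67 4556] [191.343 184.066]
49 [  481   218   159   123 11094] [557.218 268.526]
bar? ((474.04254150390625, 255.5077667236328), (73.10814666748047, 9.117334365844727), 89.02897644042969)
bar? ((185.77072143554688, 187.76341247558594), (11.73362922668457, 35.689796447753906), 77.90524291992188)
bar? ((321.7228698730469, 194.3201446533203), (14.792763710021973, 44.99663162231445), 2.726310968399048)
bar? ((457.1000061035156, 127.30001831054688), (32.25523376464844, 15.178934097290039), 71.56504821777344)
bar? ((41.5, 147.0), (294.0, 83.0), 90.0)
```

View pics/w4.png

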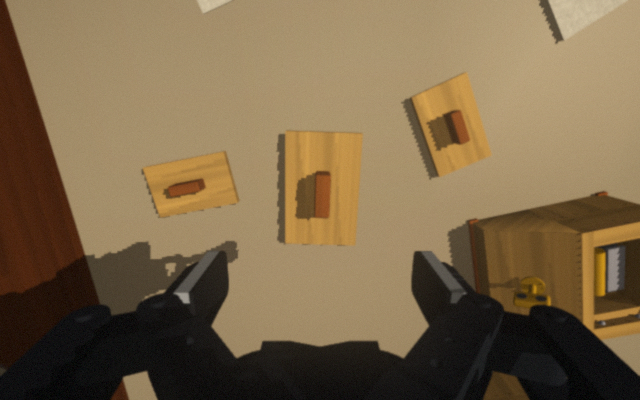

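The lid, at (286,131), (362,133), (356,245) and (285,244), with its bar at (322,194), is the largest of the three and sits midway between the fingers.

```bash
python3 - <<'E'
from h import *
import pickle
M,s=pickle.load(open("w4.pkl","rb"))
im=cv2.imread("pics/w4.png");hsv=cv2.cvtColor(im,cv2.COLOR_BGR2HSV)
m=((hsv[...,1]>110)&(hsv[...,2]>90)).astype(np.uint8); lab=cv2.connectedComponents(m)[1]
k=max(cv2.findContours((lab==lab[160,300]).astype(np.uint8),cv2.RETR_EXTERNAL,cv2.CHAIN_APPROX_NONE)[0],key=cv2.contourArea)
k=cv2.convexHull(k).reshape(-1,2); P=onplane("wrist",k,.012,M)[:,:2]
r=cv2.minAreaRect((P*1000).astype(np.float32)); print(r, cv2.boxPoints(r))
B=onplane("wrist",cv2.boxPoints(((321.7,194.3),(14.8,45),2.7)),.036,M); print("bar",B.mean(0),B)
P=onplane("wrist",[(286,131),(362,133),(356,245),(285,244)],.012,M); print(P,P.mean(0))
E
python3 v.py "[.453,.277,.05]" -.08
```

```text
((454.7444152832031, 279.76727294921875), (112.74105072021484, 73.75071716308594), 83.78600311279297) [[411.984 227.719]
 [485.301 219.736]
 [497.505 331.815]
 [424.187 339.798]]
bar [0.455 0.282 0.036] [[0.446 0.262 0.036]
 [0.451 0.303 0.036]
 [0.464 0.301 0.036]
 [0.46  0.26  0.036]]
[[0.427 0.338 0.012]
 [0.496 0.331 0.012]
 [0.486 0.22  0.012]
 [0.414 0.227 0.012]] [0.456 0.279 0.012]
13.5 [0.453 0.278 0.159] j [ 0.399  0.265 -0.2    1.108  0.     2.048] w 0.085243773636305 F [-0.588 -0.304  0.757] M [ 0.014  0.023 -0.013]
shift [-0.004  0.     0.363] turn [-0.001  0.001  0.002]
```

```bash
python3 v.py "[.455,.280,.016]" -.108
```

```text
13.5 [0.453 0.278 0.159] j [ 0.399  0.265 -0.2    1.108  0.     2.048] w 0.085243773636305 F [-0.588 -0.304  0.757] M [ 0.014  0.023 -0.013]
shift [0.007 0.006 0.476] turn [-0.001  0.001  0.019]
```

Request:
carry_out(
  plan=[
    [[0.007,0.006,0.15],[0,0,0.019],1],
    [[0.007,0.006,0.3],[0,0,0.019],1],
    [[0.007,0.006,0.42],[0,0,0.019],1],
    [[0.007,0.006,0.476],[0,0,0.019],1],
    [[0.007,0.006,0.476],[0,0,0.019],0],
  ],
)

```text
clock: 14.0
position: [0.4523, 0.2778, 0.0139]
tool_rot: [-2.336, -2.097, 0.011]
ft_force: [-0.1, 0.1, 0.1]
gripper_width: 0.0729
```

Request:
carry_out(
  plan=[
    [[0,0,0],[0,0,0],0],
    [[0,0,0],[0,0,0],0],
    [[0,0,0],[0,0,0],0],
    [[0,0,0],[0,0,0],0],
    [[0,0,0],[0,0,0],0],
  ],
)

```text
clock: 14.5
position: [0.4537, 0.2782, 0.0155]
tool_rot: [-2.338, -2.098, 0.007]
ft_force: [-0.3, -1.1, 7.3]
gripper_width: 0.0125
```

```bash
python3 v.py "[.455,.280,.2]" -.108
```

```text
14.5 [0.454 0.278 0.015] j [ 0.4    0.401 -0.397  0.777 -0.001  2.078] w 0.012473211841052143 F [-0.272 -1.093  7.345] M [-0.217 -0.031 -0.013]
shift [ 0.005  0.002 -0.615] turn [-0.002  0.002  0.   ]
```

Request:
carry_out(
  plan=[
    [[0,0,-0.1],[0,0,0],0],
    [[0,0,-0.25],[0,0,0],0],
    [[0,0,-0.4],[0,0,0],0],
    [[0,0,-0.5],[0,0,0],0],
  ],
)

```text
clock: 14.9
position: [0.455, 0.279, 0.169]
tool_rot: [2.338, 2.098, -0.001]
ft_force: [-0.1, 0.7, -0.9]
gripper_width: 0.0129
```

```bash
python3 - <<'E'
from h import *
import pickle
M,s=pickle.load(open("w1.pkl","rb"))
P=onplane("wrist",[(x/3+230,y/3+100) for x,y in [(465,450),(130,455),(155,547),(443,547)]],.095,M)[:,:2]; print("recess w1",P,P.mean(0))
M=ctrl.camera_model("wrist"); s=ctrl.state(); im=ctrl.get_image("wrist"); cv2.imwrite("pics/w5.png",im[:,:,::-1])
hsv=cv2.cvtColor(im,cv2.COLOR_RGB2HSV)
c=proj("wrist",R.from_rotvec(s["tool_rot"]).apply([0,0,.0035])+s["position"],M)[0]; print(c)
m=((hsv[...,1]>110)&(hsv[...,2]>70)).astype(np.uint8); lab,st=cv2.connectedComponentsWithStats(m)[1:3]
i=lab[int(c[1])-40,int(c[0])-20]; print(st[i])
k=max(cv2.findContours((lab==i).astype(np.uint8),cv2.RETR_EXTERNAL,cv2.CHAIN_APPROX_NONE)[0],key=cv2.contourArea)
P=onplane("wrist",cv2.convexHull(k).reshape(-1,2),s["position"][2]-.0035,M)
t=R.from_rotvec(s["tool_rot"]).inv().apply(P-s["position"])[:,:2]
r=cv2.minAreaRect((t*1000).astype(np.float32)); print("lid in tool xy mm",r)
E
python3 v.py "[.6366,-.0141,.18]" .147
```

```text
recess w1 [[ 0.593  0.038]
 [ 0.612 -0.074]
 [ 0.683 -0.063]
 [ 0.668  0.051]] [ 0.639 -0.012]
[319.838 253.952]
[  244   140   153   205 20300]
lid in tool xy mm ((1.2959327697753906, -0.06232452392578125), (72.10858917236328, 113.97763061523438), 89.9449234008789)
14.95 [0.457 0.28  0.173] j [ 0.4    0.258 -0.173  1.134 -0.001  2.079] w 0.012915089082150362 F [1.716 0.391 1.967] M [ 0.052 -0.118 -0.027]
shift [-0.91  0.7  -0.02] turn [ 0.004 -0.001 -0.162]
```

View pics/w5.png

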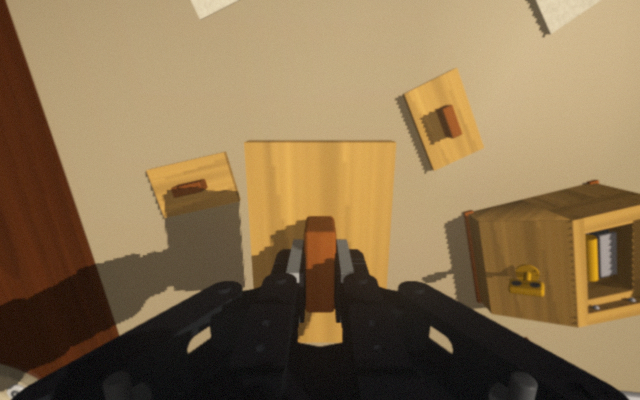

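Request:
carry_out(
  plan=[
    [[-0.12,0.093,-0.02],[0,0,-0.02],0],
    [[-0.24,0.185,-0.02],[0,0,-0.04],0],
    [[-0.36,0.28,-0.02],[0,0,-0.06],0],
    [[-0.48,0.37,-0.02],[0,0,-0.09],0],
    [[-0.6,0.46,-0.02],[0,0,-0.11],0],
  ],
)

```text
clock: 15.45
position: [0.5755, 0.0847, 0.1797]
tool_rot: [2.143, 2.293, 0.009]
ft_force: [0.3, 1.2, -0.7]
gripper_width: 0.0128
```

```bash
python3 v.py "[.6375,-.014,.15]" .147
```

```text
15.45 [0.576 0.085 0.18 ] j [ 0.007  0.34  -0.043  1.182  0.002  1.511] w 0.01278509432298701 F [ 0.306  1.223 -0.718] M [ 0.033 -0.01  -0.024]
shift [-0.342  0.183  0.1  ] turn [ 0.004 -0.001 -0.051]
```

Request:
carry_out(
  plan=[
    [[-0.12,0.065,0.02],[0.002,0,-0.02],0],
    [[-0.24,0.13,0.05],[0.004,0,-0.04],0],
    [[-0.32,0.175,0.08],[0.004,0,-0.051],0],
    [[-0.342,0.183,0.1],[0.004,0,-0.051],0],
    [[-0.342,0.183,0.1],[0.004,0,-0.051],0],
  ],
)

```text
clock: 15.95
position: [0.6366, -0.0148, 0.1482]
tool_rot: [-2.052, -2.374, 0.001]
ft_force: [-0.2, 0.8, -1.1]
gripper_width: 0.0128
```

```bash
python3 - <<'E'
from h import *
import pickle
s=ctrl.state(); M=ctrl.camera_model("wrist"); im=snap("wrist","w6"); pickle.dump((M,s),open("w6.pkl","wb")); print(s["position"],s["joint_pos"])
o,Rb=boxT([.598,-.019],.147)
for P in [(.0775,.0575),(.0025,.0575),(.09,.075),(-.01,.075)]: print(P,proj("wrist",o+Rb.apply([*P,.095]),M))
cv2.imwrite("pics/w6c.png",cv2.resize(im[90:330,180:460,::-1],None,fx=2.4,fy=2.4,interpolation=cv2.INTER_CUBIC))
E
python3 v.py "[.6375,-.014,.15]" .147
```

```text
[ 0.637 -0.015  0.148] [-0.15   0.468  0.072  1.177  0.001  1.276]
(0.0775, 0.0575) [[381.595 133.111]]
(0.0025, 0.0575) [[261.489 133.163]]
(0.09, 0.075) [[403.736 103.595]]
(-0.01, 0.075) [[239.483 103.721]]
16.0 [ 0.636 -0.014  0.149] j [-0.148  0.467  0.071  1.178  0.002  1.276] w 0.01293788385744541 F [-0.409 -0.761 -1.832] M [0.008 0.035 0.001]
shift [-0.002  0.003 -0.003] turn [-0.001 -0.001 -0.   ]
```

View pics/w6c.png

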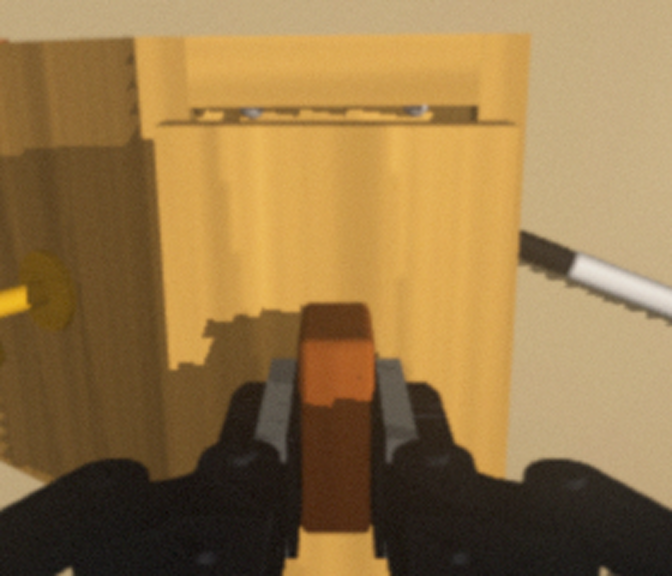

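```bash
python3 - <<'E'
from h import *
import pickle
M,s=pickle.load(open("w6.pkl","rb")); Ri=R.from_rotvec(s["tool_rot"]).inv(); p=s["position"]; print(p)
f=lambda l:[(x/2.4+180,y/2.4+90) for x,y in l]
print("recess edge tool",Ri.apply(onplane("wrist",f([(191,106),(335,106),(478,106)]),.095,M)-p))
print("deck edge tool",Ri.apply(onplane("wrist",f([(135,38),(530,34)]),.095,M)-p))
print("lid edge top",Ri.apply(onplane("wrist",f([(157,122),(335,122),(515,122)]),p[2]-.0035,M)-p))
E
python3 v.py "[.6364,-.0149,.113]" .147
```

```text
[ 0.637 -0.015  0.148]
recess edge tool [[ 0.058 -0.038  0.053]
 [ 0.058  0.     0.053]
 [ 0.058  0.037  0.053]]
deck edge tool [[ 0.075 -0.051  0.054]
 [ 0.076  0.049  0.053]]
lid edge top [[ 0.058 -0.035  0.004]
 [ 0.058  0.     0.004]
 [ 0.058  0.035  0.004]]
16.0 [ 0.636 -0.014  0.149] j [-0.148  0.467  0.071  1.178  0.002  1.276] w 0.01293788385744541 F [-0.409 -0.761 -1.832] M [0.008 0.035 0.001]
shift [-0.004 -0.     0.12 ] turn [-0.001 -0.001 -0.   ]
```

Request:
carry_out(
  plan=[
    [[-0.007,0,0.06],[0,0,0],0],
    [[-0.007,0,0.11],[0,0,0],0],
    [[-0.007,0,0.125],[0,0,0],0],
    [[-0.007,0,0.137],[0,0,0],0],
    [[-0.007,0,0.137],[0,0,0],0],
  ],
)

```text
clock: 16.5
position: [0.6365, -0.0148, 0.1085]
tool_rot: [-2.05, -2.377, -0.0]
ft_force: [0.5, -0.4, -1.4]
gripper_width: 0.013
```

```bash
python3 v.py "[.6364,-.0160,.106]" .147
```

```text
16.5 [ 0.637 -0.015  0.108] j [-0.15   0.491  0.007  1.089  0.002  1.273] w 0.012964414325096409 F [ 0.487 -0.425 -1.429] M [ 0.027 -0.016 -0.035]
shift [-0.004 -0.001  0.008] turn [-0.001 -0.001  0.   ]
```

Request:
carry_out(
  plan=[
    [[-0.002,0,0.006],[0,0,0],0],
    [[-0.002,0,0.012],[0,0,0],0],
    [[-0.002,0,0.012],[0,0,0],0],
  ],
)

```text
clock: 16.8
position: [0.6369, -0.0154, 0.1052]
tool_rot: [-2.05, -2.378, -0.001]
ft_force: [-0.3, -0.1, -1.0]
gripper_width: 0.0127
```

Request:
carry_out(
  plan=[
    [[0,0,0.007],[0,0,0],0],
    [[0,0,0.013],[0,0,0],0],
    [[0,0,0.013],[0,0,0],0],
  ],
)

```text
clock: 17.1
position: [0.6374, -0.0155, 0.1013]
tool_rot: [-2.051, -2.378, -0.002]
ft_force: [1.9, 0.9, -0.1]
gripper_width: 0.0126
```

```bash
python3 v.py "[.6364,-.0160,.0985]" .147
```

```text
17.1 [ 0.637 -0.016  0.101] j [-0.151  0.496 -0.004  1.072  0.002  1.272] w 0.012604455211970815 F [ 1.865  0.907 -0.148] M [-0.022 -0.345  0.025]
shift [-0.001 -0.004  0.009] turn [-0.    -0.001  0.   ]
```

Request:
carry_out(
  plan=[
    [[0,-0.002,0.006],[0,0,0],0],
    [[0,-0.002,0.01],[0,0,0],0],
    [[0,-0.002,0.01],[0,0,0],0],
  ],
)

```text
clock: 17.4
position: [0.637, -0.0156, 0.0985]
tool_rot: [-2.051, -2.379, -0.002]
ft_force: [1.0, 1.0, 3.5]
gripper_width: 0.0127
```

```bash
python3 v.py "[.6364,-.0160,.0985]" .147
```

```text
17.4 [ 0.637 -0.016  0.099] j [-0.151  0.497 -0.01   1.065  0.002  1.272] w 0.012694369997772815 F [0.973 1.013 3.466] M [-0.093 -0.069  0.014]
shift [-0.001 -0.002  0.   ] turn [ 0.    -0.001  0.   ]
```

Request:
carry_out(
  plan=[
    [[0,0,0.005],[0,0,0],0],
    [[0,0,0.01],[0,0,0],0],
    [[0,0,0.01],[0,0,0],0],
  ],
)

```text
clock: 17.7
position: [0.637, -0.0156, 0.0984]
tool_rot: [2.051, 2.379, 0.003]
ft_force: [-5.2, 0.2, 18.0]
gripper_width: 0.0125
```

```bash
python3 v.py "[.6364,-.0160,.0985]" .147
```

```text
17.7 [ 0.637 -0.016  0.098] j [-0.151  0.495 -0.012  1.062  0.001  1.272] w 0.0125181054451321 F [-5.245  0.232 17.996] M [0.06  1.297 0.03 ]
shift [-0.001 -0.002 -0.   ] turn [ 0.001 -0.     0.001]
```

Request:
carry_out(
  plan=[
    [[0,0,0.006],[0,0,0],0],
    [[0,0,0.012],[0,0,0],0],
    [[0,0,0.012],[0,0,0],0],
  ],
)

```text
clock: 18.0
position: [0.637, -0.0156, 0.0984]
tool_rot: [2.049, 2.378, 0.004]
ft_force: [-6.1, 0.8, 21.0]
gripper_width: 0.0126
```

```bash
python3 v.py "[.6364,-.0160,.0985]" .147
```

```text
18.0 [ 0.637 -0.016  0.098] j [-0.151  0.493 -0.015  1.059  0.001  1.272] w 0.012556922443494429 F [-6.13   0.836 21.014] M [ 0.045  1.645 -0.006]
shift [-0.001 -0.002 -0.   ] turn [0.003 0.    0.001]
```

Request:
carry_out(
  plan=[
    [[0,0,0],[0,0,0],1],
    [[0,0,0],[0,0,0],1],
    [[0,0,0],[0,0,0],1],
    [[0,0,0],[0,0,0],1],
    [[0,0,-0.03],[0,0,0],1],
  ],
)

```text
clock: 18.5
position: [0.6356, -0.0155, 0.1056]
tool_rot: [-2.051, -2.379, -0.001]
ft_force: [-0.1, 0.8, -0.1]
gripper_width: 0.0833
```

Request:
carry_out(
  plan=[
    [[0,0,-0.1],[0,0,0],1],
    [[0,0,-0.2],[0,0,0],1],
    [[0,0,-0.3],[0,0,0],1],
    [[-0.1,0,-0.33],[0,0,0],1],
    [[-0.2,0,-0.33],[0,0,0],1],
  ],
)

```text
clock: 19.0
position: [0.646, -0.0749, 0.2081]
tool_rot: [2.046, 2.379, 0.005]
ft_force: [0.2, 0.7, -0.5]
gripper_width: 0.0855
```

```bash
python3 - <<'E'
from h import *
s=ctrl.state(); M=ctrl.camera_model("wrist"); im=snap("wrist","w7"); sd=snap("side","s7"); print(s["position"],s["clock"])
o,Rb=boxT([.5967,-.020],.147)
for P in [(.04,0,.119),(.04,0,.095),(-.05,0,.067)]: print(P,proj("wrist",o+Rb.apply(P),M),proj("side",o+Rb.apply(P)))
c=proj("wrist",o+Rb.apply([.02,0,.095]),M)[0].astype(int); d=proj("side",o+Rb.apply([.0,0,.095]))[0].astype(int)
def crop(im,c,h,f):
    y=int(np.clip(c[1]-h,0,400-2*h)); x=int(np.clip(c[0]-h,0,640-2*h)); print("crop",x,y,f); return cv2.resize(im[y:y+2*h,x:x+2*h,::-1],(400,400),interpolation=cv2.INTER_CUBIC)
cv2.imwrite("pics/fin.png",np.hstack([crop(im,c,110,1),crop(sd,d,45,1)]))
E
```

```text
[ 0.646 -0.075  0.208] 19.0
(0.04, 0, 0.119) [[318.293 126.679]] [[291.906 189.694]]
(0.04, 0, 0.095) [[318.276 125.681]] [[292.202 196.499]]
(-0.05, 0, 0.067) [[217.521 124.197]] [[326.637 203.864]]
crop 183 15 1
crop 262 151 1
```

View pics/fin.png

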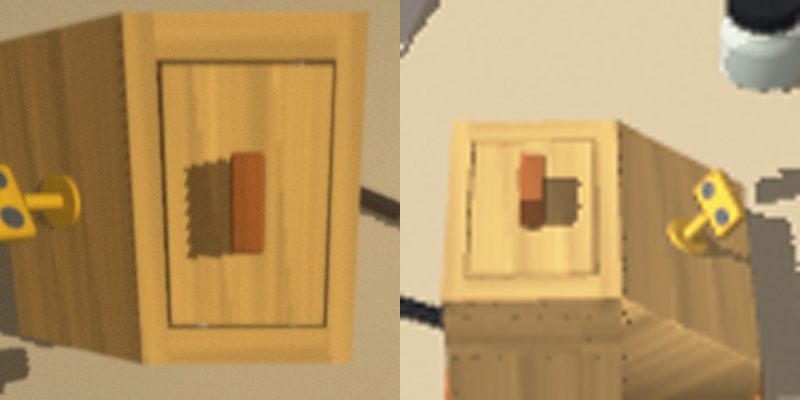

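The gap is thin and even all round the lid (left crop, corners near (162,62) and (326,326)). No side face shows, and in the side crop it is flush with the deck. The key bow is in place and the arm is clear.

```bash
python3 -c "
from rig import ctrl
s=ctrl.state(); print(s['clock'],s['ft_force']); print(ctrl.hand_in())"
```

```text
19.1 [-0.07355958  0.33629087 -0.18221593]
the job is handed in; nothing more can be done
None
```

The music box is wound and its lid is on. I handed the job in at 19.1 s with the arm clear of everything.

- **Key:** I turned it clockwise in two grips, about 3.8 rad in all, until it came up against the stop. The turning moment jumped from 0.21 to 2.7 N m there. The pads slipped about 0.1 rad on the bow, so the tool angle and the camera disagreed by that much. I regripped and nudged it to check: the moment was already 0.65 N m and rose to 1.1 N m, so the key was hard against its stop.
- **Lid:** I set the largest lid into the recess of the larger box and pressed it down. It stopped solidly at 21 N with the tool at 98.4 mm, against 98.5 mm expected for fully home, and level to within about 0.3°. I did not see a distinct snap in the force readings, because I only sampled between moves. The last picture shows it flush, with an even gap all round.
- **Other things:** I did not touch the ink jar, pen or candlestick. I did not measure their positions again at the end.

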